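# Wedge a rocking lamp supply steady on the microscopy bench

### The arm

A 6-joint arm with a two-finger parallel gripper is mounted at the origin on the work surface. World frame = base frame: x ahead of the robot, y to its left, z up, the work surface at z = 0. Lengths are in m, angles in rad, forces in N, time in s.
With the tool pointing down it reaches from about 0.35 to 0.725 m from the base axis. Payload 6 kg.
Tool frame: the origin (TCP) lies midway between the tips of the shut fingers; the grasp point (between the pads) lies r.grasp_offset behind it (r.grasp_offset is the distance from the TCP to the grasp point, in m); z points along the fingers, y is the line along which they close (so a half turn about z gives the same grasp; the last joint's range is limited). The gripper opens to 85 mm and grips with 20 to 120 N. Pads are 22 mm wide; open, the fingers measure 114 mm over their backs; the gripper's body (76 mm by 85 mm) begins 54 mm behind the grasp point. The pads swing forward as they close: fully open they stand 13 mm farther back than shut.
Start: joints at [-0.898, 0.04, 0.085, 0, -1.615, -0.334], TCP at [0.199, -0.566, 0.231] pointing down, gripper open.
Joint ranges: [-2.56, 2.56], [-1.29, 2.01], [-1.08, 1.49], [-3.29, 1.98], [-2.81, -0.18], [-2.99, 2.99]. Speed limits (rad/s): [2.57, 2.57, 3.01, 3.14, 3.14, 3.14].

### API

Orientations are given as a unit quaternion [w, x, y, z].
In Python, from cell import r, viewer gives the robot as it stands. The module is installed in compiled form; this text tells all that it offers.
- The arm moves only by the shell command python3 -m inch 'ROWS' [OPENING]. ROWS is JSON, a list of rows, each a list of 4 numbers: the shift along the tool's x, y, z in units of 50 mm (1.0 is 50 mm), then the turn about the tool's z in units of 5 degrees (1.0 is 5 degrees). A call has 1 to 8 rows; each row is the pose to reach, as a shift and turn from the pose commanded when the call began, along the tool's axes at that moment; what a row does not reach only later rows make up. A row lasts 1/10 s, in which the tool goes at most 50 mm and 8.59 degrees, less where a joint would pass 70% of its speed; a pose out of reach is approached as far as the arm can. A call with a gripper value outside its range is refused whole. OPENING is the finger opening in mm, from 0 to 85.4, set as the call begins (- or left out, the last holds). The fingers move at their own pace and stop on an object; the grip force is fixed at half the most. Time passes only in rows, so rows that repeat a pose let the fingers close. It gives the time, the measured TCP pose, the force, the opening and the grip force at its end, in the units of the state.
- r.sense(): the state, without advancing time (a new reading comes with each control period).
- viewer.capture(name): name is "scene" or "side" or "wrist"; returns (picture, depth): 420x560x3 uint8, red, green, blue; 420x560 float32, m along the optical axis (not along the pixel's ray), 0 where there is no reading.
- viewer.get_calibration(name): a dict with "K" (3x3 intrinsics, pixels), "view" (4x4, takes a point from world to camera coordinates). Camera axes: x right, y down, z forward; pixel columns grow to the right and rows downward; lengths in m; the calibration is good to about 2 mm. A picture is of the moment at which its call begins: read the wrist's pose just before it. get_calibration takes no time and is no camera call; for the wrist camera it gives the pose at the moment of the call.
- r.sign_off(): hands the job in; it is judged then, once.
The state is a dict: "time": time; "joint_positions": joint angles; "joint_velocities": joint speeds; "effort": joint torques, N m; "eef_pos": TCP position; "eef_rot": TCP orientation; "wrist_force": force on the tool from outside, world axes, zero at the start; "moment": the same for the moment, N m; "grip_width": opening from 0.0 (shut) to 1.0 (fully open); "grip_force": force on a finger pad.
Only numpy, scipy, OpenCV 4.12 (cv2) and the standard library are available. Lean on these libraries where they do the work, as an engineer would, in place of code of your own. Each camera call takes 0.05 s, during which the arm holds its last target. There are 200 camera calls.

### The job

The grey lamp supply rocks because one of its feet is screwed up short: press down on its top over that foot and feel the corner dip. Then push the wooden wedge along the bench, thin end first, under the short foot until it is snug, and press the same corner again, firmly and for a moment, to prove that it no longer rocks. Only push and press: do not lift anything, do not shove the supply out of its place, and leave the other things on the bench where they are.

Things in the scene. Friction and masses are not known exactly. Their poses are not given: they have to be found in the camera images.
- unit: lamp supply: slim grey closed case 240 mm (its x) x 200 mm (its y), top 52 mm up, flat bottom 22 mm up, about 3 kg, loose on four round feet 24 mm across, centred at x +-100, y +-80 mm. Origin: on the bench under its middle; z up. Three feet stand on the bench, case level; the foot at (+100, -80) is short: its flat underside hangs 6.5 to 11 mm above the bench, by an unknown amount
- unit_corner (a point): point on the case's flat top, 52 mm up, straight above the short foot's centre: the place to press; axes as unit. Unwedged, 3 to 5 N pressed down here tips the case until the short foot lands, so the point dips 6.5 to 11 mm; let go, it rocks back
- wedge: plain wooden wedge, 100 mm long (its x), 60 mm wide (its y), 120 g, flat and loose beside the supply, thin end roughly facing the short foot. Origin: centre of its underside; thin end along its +x. The thin end is 4 mm thick, rising evenly to 22 mm at the upright back
- wedge_tip (a point): middle of the wedge's thin end, on its underside; axes as wedge. It goes in along the supply's +y, from outside its -y side, and does not slip back when let go
- wedge_back (a point): middle of the wedge's upright back face, 11 mm above the bench: the face to push; axes as wedge. It slides with about 1 N; snug under the foot, the push rises within 1 to 2 mm, and somewhere beyond 12 N the whole supply slides along
- mouse: bystander, not to be disturbed: computer mouse, grey, 100 x 58 mm, 34 mm high; origin on the bench plane under its middle
- objective: bystander, not to be disturbed: microscope objective standing on end, bare metal, 31 mm across, 44 mm high; origin on the bench plane under its middle
- slidebox: bystander, not to be disturbed: flat wooden slide box, 85 x 100 mm, 34 mm high; origin on the bench plane under its middle
- press: bystander, not to be disturbed: slim turned aluminium stand with a round head, 48 mm across its foot, 112 mm high; origin on the bench plane under its middle
- jar: bystander, not to be disturbed: small closed jar with white cap, 44 mm across, 50 mm high; origin on the bench plane under its middle
- driver: bystander, not to be disturbed: screwdriver lying flat, 160 mm long, black handle; origin on the bench plane under its middle
- cap: bystander, not to be disturbed: low white plastic cap, 52 mm across, 18 mm high; origin on the bench plane under its middle
Mind the look-alikes: they are no part of the job. Several things have the shape of the wedge; the one meant has the colours described above.

How it is judged:
By the outcome, as a careful person would: the job done as asked, in the order asked, and still so for the second after the job is handed in, with the robot touching nothing.
It also fails if it takes over 58 s, if anything falls off the work surface, if the arm or the gripper's body presses on something with over 40 N, if the wrist force passes 120 N, or if a joint passes its speed limit or range.

## Working session

There is one attempt and no reset: what is moved stays moved. The work goes in short steps, Python scripts to look and compute and a shell command to move; the robot and the scene stay as the last step left them, time stands still between calls to the robot, and variables do not carry over. Pictures are saved under pics/ and viewed, at most 10 in all, crops included, and the job is handed in when it is done.

```bash
mkdir -p pics; cat > h.py <<'E'
import numpy as np, cv2
from cell import r, viewer
def shot(n,f):
    c=viewer.get_calibration(n); im,d=viewer.capture(n)
    cv2.imwrite(f'pics/{f}.png',im[:,:,::-1]); np.savez(f'pics/{f}.npz',im=im,d=d,K=c['K'],V=c['view'])
    return im,d
def world(f):
    z=np.load(f'pics/{f}.npz'); d=z['d'];K=z['K'];h,w=d.shape
    u,v=np.meshgrid(np.arange(w),np.arange(h))
    p=np.stack([(u-K[0,2])/K[0,0]*d,(v-K[1,2])/K[1,1]*d,d,np.ones_like(d)],-1)
    P=p@np.linalg.inv(z['V']).T
    P=P[...,:3]; P[d==0]=np.nan
    return P,z['im']
E
python3 - <<'E'
from h import *
s=r.sense(); print(s['time'],s['eef_pos'],s['eef_rot'],r.grasp_offset)
shot('scene','s0');shot('side','d0')
a=cv2.imread('pics/s0.png');b=cv2.imread('pics/d0.png')
for n in('s0','d0'): 
    P,_=world(n); print(n,P[200,280],P[100,100],P[350,450])
E
```

```text
0.0 [ 0.19940591 -0.5655488   0.23025961] [-1.87392120e-04 -1.68591204e-01  9.85685662e-01  8.64008901e-04] 0.0187
s0 [ 0.47679053 -0.04032833  0.00106002] [ 0.44118438 -0.87350962 -0.00263842] [ 6.41883155e-01  5.56412850e-01 -5.16338246e-04]
d0 [ 0.27709108 -0.42178126  0.57705388] [0.11138419 0.0212371  0.60173221] [ 0.69643836 -0.62625783  0.00377723]
```

View pics/s0.png

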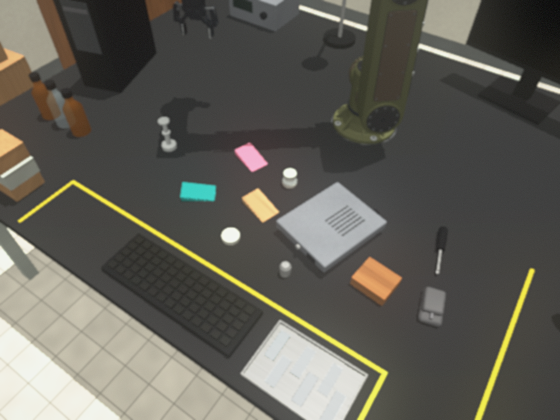

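View pics/d0.png

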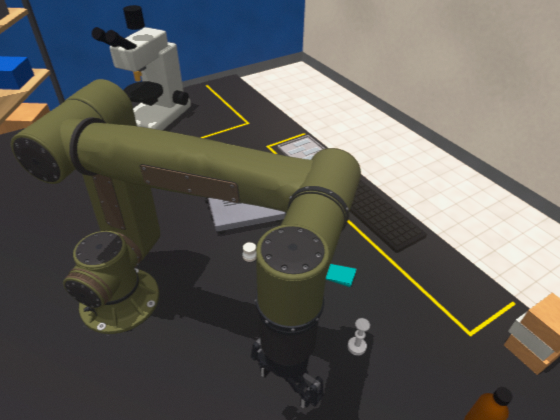

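Scene view: wedge-shaped candidates are pink (250,157), teal (198,192) and wood-coloured (261,205). The unit is at (332,225), the slide box at (376,280), the jar at (290,178), the cap at (230,236) and the objective at (285,269). I choose the wood-coloured one.

```bash
python3 - <<'E'
from h import *
P,im=world('s0')
cv2.imwrite('pics/c0.png',cv2.resize(im[150:290,180:410,::-1],None,fx=3.4,fy=3.4,interpolation=cv2.INTER_CUBIC))
hsv=cv2.cvtColor(im,cv2.COLOR_RGB2HSV)
z=P[...,2]
roi=np.zeros(z.shape,bool); roi[175:275,270:395]=1
m=roi&(z>.045)&(z<.06); m2=m.astype(np.uint8)
n,l,st,c=cv2.connectedComponentsWithStats(m2); k=1+st[1:,4].argmax()
m=l==k
p=P[m]; print('unit',st[k],p.mean(0),cv2.minAreaRect((p[:,:2]*1000).astype(np.float32)))
roi[:]=0; roi[185:225,238:282]=1
m=roi&(hsv[...,1]>70)&(z>.001)&(hsv[...,2]>100)
p=P[m]; rc=cv2.minAreaRect((p[:,:2]*1000).astype(np.float32)); print('wedge',len(p),rc,cv2.boxPoints(rc))
A=np.c_[p[:,:2],np.ones(len(p))]; print(np.linalg.lstsq(A,p[:,2],rcond=None)[0],p[:,2].min(),p[:,2].max())
for n,(u,v) in dict(jar=(290,174),cap=(230,236),obj=(285,266),box=(376,275),pink=(250,157),teal=(198,192),press=(165,122)).items(): print(n,P[v,u].round(3))
E
```

```text
unit [ 276  182  110   86 4911] [0.5055586  0.14653232 0.0515803 ] ((494.6798095703125, 144.37318420410156), (202.1391143798828, 260.7392272949219), 73.68942260742188)
wedge 663 ((527.048583984375, -80.93932342529297), (124.31868743896484, 75.51854705810547), 71.74126434326172) [[ 471.71536  -128.13872 ]
 [ 543.4317   -151.79933 ]
 [ 582.38184   -33.73993 ]
 [ 510.66547   -10.079315]]
[-0.04482989 -0.1387738   0.0251825 ] 0.0010083208106330677 0.02520328898863089
jar [ 0.412 -0.048  0.054]
cap [ 0.68  -0.073  0.018]
obj [0.69  0.117 0.042]
box [0.573 0.323 0.03 ]
pink [ 0.385 -0.22   0.012]
teal [ 0.6   -0.259  0.012]
press [ 0.491 -0.471  0.112]
```

View pics/c0.png

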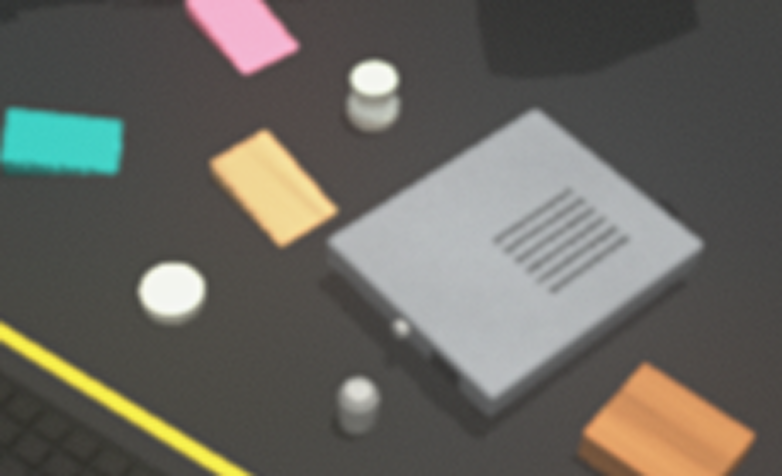

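The crop confirms the plain wooden wedge (crop 272,187), lighter at its thin end near the supply's left corner (crop 330,240). Pink and teal are the decoys. Now I'll move above the area with the fingers shut and aligned to the supply.

```bash
python3 -m inch '[[-9.8,7.4,-0.4,-10.8],[-9.8,7.4,-0.4,-10.8],[-9.8,7.4,-0.4,-10.8],[-9.8,7.4,-0.4,-10.8],[-9.8,7.4,-0.4,-10.8],[-9.8,7.4,-0.4,-10.8],[-9.8,7.4,-0.4,-10.8],[-9.8,7.4,-0.4,-10.8]]' 0
cat >> h.py <<'E'
from scipy.spatial.transform import Rotation as R
def to(x,y,z,ydir=None):
    s=r.sense(); q=s['eef_rot']; M=R.from_quat([q[1],q[2],q[3],q[0]]).as_matrix()
    d=M.T@(np.array([x,y,z])-s['eef_pos'])/.05
    t=0
    if ydir is not None:
        a=M.T@np.array([np.cos(np.radians(ydir)),np.sin(np.radians(ydir)),0]); t=np.degrees(np.arctan2(-a[0],a[1]))/5
    print('t',s['time'],'pos',s['eef_pos'].round(4),'F',s['wrist_force'].round(2),'row',d.round(2),round(t,2))
E
python3 -c "
from h import *
to(.54,-.05,.25,163.7)"
```

```text
time: 0.9
eef_pos: [0.4208, -0.2306, 0.2443]
eef_rot: [0.0, -0.598, 0.801, 0.0]
wrist_force: [1.0, -0.4, 0.5]
grip_width: -0.003
grip_force: 0.0
t 0.9 pos [ 0.4208 -0.2306  0.2443] F [ 0.96 -0.36  0.54] row [-4.14 -1.26 -0.11] -0.04
```

```bash
python3 -m inch '[[-4.1,-1.3,0,0],[-4.1,-1.3,0,0],[-4.1,-1.3,0,0],[-4.1,-1.3,0,0],[-4.1,-1.3,0,0],[-4.1,-1.3,0,0],[-4.1,-1.3,0,0]]'
python3 -c "
from h import *
to(.574,.041,.08,163.7); shot('wrist','w0')"
```

```text
time: 1.6
eef_pos: [0.5408, -0.055, 0.244]
eef_rot: [-0.0, -0.598, 0.802, 0.0]
wrist_force: [-0.1, -0.6, -0.2]
grip_width: 0.008
grip_force: 0.0
t 1.6 pos [ 0.5408 -0.055   0.244 ] F [-0.15 -0.55 -0.24] row [-2.03 -0.09  3.28] -0.05
```

View pics/w0.png

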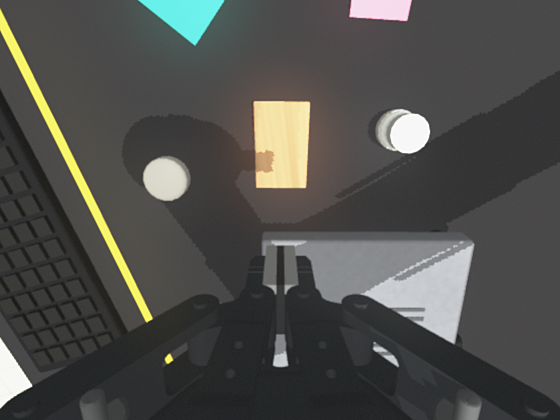

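The wrist view shows the wedge at (253–309, 101–188), thin end toward the supply. The supply's -y edge runs from (263,237) to (472,241), with the short-foot corner at the left.

```bash
python3 - <<'E'
from h import *
P,im=world('w0'); hsv=cv2.cvtColor(im,cv2.COLOR_RGB2HSV).astype(int); z=P[...,2]
roi=np.zeros(z.shape,bool); roi[95:195,245:318]=1
m=roi&(hsv[...,1]>70)&(hsv[...,2]>100)
p=P[m]; rc=cv2.minAreaRect((p[:,:2]*1000).astype(np.float32)); print('wedge',len(p),rc,cv2.boxPoints(rc).round(0).tolist())
A=np.c_[p[:,:2],np.ones(len(p))]; g=np.linalg.lstsq(A,p[:,2],rcond=None)[0]; print(g,np.degrees(np.arctan2(-g[1],-g[0])))
# unit top: front edge & right/left sides
def col(v0,v1,u): return [(v,z[v,u].round(4)) for v in range(v0,v1)]
top=(z>.046)&(z<.058)
front=[]
for u in range(320,465,4):
    v=np.where(top[215:300,u])[0]
    if len(v): front.append(P[215+v[0],u])
f=np.array(front); k=np.polyfit(f[:,0],f[:,1],1); print('front',k,np.degrees(np.arctan(k[0])),(f[:,1]-np.polyval(k,f[:,0])).std(), f[:,2].mean())
for v in (244,248,252):
    u=np.where(top[v,240:480])[0]+240; print(v,u.min(),u.max(),P[v,u.min()].round(4),P[v,u.max()].round(4))
Q,_=world('s0');t=(Q[...,2]>.046)&(Q[...,2]<.058); t[:182]=0;t[:,:276]=0;t[270:]=0;t[:,388:]=0
q=Q[t]; a=np.radians(73.7-90); X=np.array([np.cos(a),np.sin(a)]);Y=np.array([-X[1],X[0]])
for d in(X,Y): print((q[:,:2]@d).min(),np.percentile(q[:,:2]@d,[.5,50,99.5]),(q[:,:2]@d).max())
E
```

```text
wedge 4590 ((534.7079467773438, -74.93268585205078), (99.76432800292969, 64.62239074707031), 71.4349594116211) [[488.0, -112.0], [549.0, -133.0], [581.0, -38.0], [520.0, -17.0]]
 ** On entry to DLASCL parameter number  4 had an illegal value
 ** On entry to DLASCL parameter number  4 had an illegal valueTraceback (most recent call last):
  File "<stdin>", line 6, in <module>
    x, resids, rank, s = _umath_linalg.lstsq(a, b, rcond,
                         ~~~~~~~~~~~~~~~~~~~^^^^^^^^^^^^^
                                             signature=signature)
                                             ^^^^^^^^^^^^^^^^^^^^
    raise LinAlgError("SVD did not converge in Linear Least Squares")
numpy.linalg.LinAlgError: SVD did not converge in Linear Least Squares
```

```bash
python3 - <<'E'
from h import *
P,im=world('w0'); hsv=cv2.cvtColor(im,cv2.COLOR_RGB2HSV).astype(int); z=P[...,2]
roi=np.zeros(z.shape,bool); roi[95:195,245:318]=1
m=roi&(hsv[...,1]>70)&(hsv[...,2]>100)&np.isfinite(z)&(z<.03)
p=P[m]; rc=cv2.minAreaRect((p[:,:2]*1000).astype(np.float32)); print('wedge',len(p),rc,cv2.boxPoints(rc).round(0).tolist())
A=np.c_[p[:,:2],np.ones(len(p))]; g=np.linalg.lstsq(A,p[:,2],rcond=None)[0]; print(g,np.degrees(np.arctan2(-g[1],-g[0])))
top=(z>.046)&(z<.058)
front=[]
for u in range(320,465,4):
    v=np.where(top[215:300,u])[0]
    if len(v): front.append(P[215+v[0],u])
f=np.array(front); k=np.polyfit(f[:,0],f[:,1],1); print('front',k,np.degrees(np.arctan(k[0])),(f[:,1]-np.polyval(k,f[:,0])).std(), f[:,2].mean())
for v in (244,248,252):
    u=np.where(top[v,240:480])[0]+240; print(v,u.min(),u.max(),P[v,u.min()].round(4),P[v,u.max()].round(4))
Q,_=world('s0');t=(Q[...,2]>.046)&(Q[...,2]<.058); t[:182]=0;t[:,:276]=0;t[270:]=0;t[:,388:]=0
q=Q[t]; a=np.radians(73.7-90); X=np.array([np.cos(a),np.sin(a)]);Y=np.array([-X[1],X[0]])
for d in(X,Y): print((q[:,:2]@d).min(),np.percentile(q[:,:2]@d,[.5,50,99.5]),(q[:,:2]@d).max())
E
```

```text
wedge 4576 ((532.1871948242188, -74.17483520507812), (104.04945373535156, 67.91239166259766), 73.43942260742188) [[485.0, -114.0], [550.0, -134.0], [580.0, -34.0], [514.0, -15.0]]
[-0.05686266 -0.14655905  0.03280746] 68.7945131274973
front [-0.30076254  0.18837873] -16.739318650263318 0.00035231364568958035 0.04761932228072747
244 262 474 [0.584  0.0186 0.0494] [0.3545 0.0863 0.0516]
248 262 473 [0.5853 0.023  0.0502] [0.3552 0.0922 0.0497]
252 262 472 [0.587  0.028  0.0497] [0.3575 0.0961 0.0509]
0.3084082799867252 [0.31860757 0.44616357 0.55757109] 0.633129237881989
0.17632160130404093 [0.17869846 0.28461    0.37632072] 0.378482598852433
```

Short foot is at about (0.569, 0.039), and the wedge is already in line with it. Now going above the corner.

```bash
python3 -c "
from h import *
to(.5694,.0391,.06,163.3)"; python3 -m inch '[[-1.96,0,0,0],[-1.96,0,1.8,0],[-1.96,0,3.4,0],[-1.96,0,3.64,0],[-1.96,0,3.64,0]]'
python3 -c "
from h import *
to(.5694,.0391,.052,163.3)"
```

```text
t 1.65 pos [ 0.5407 -0.0555  0.2444] F [ 0.21 -1.04  0.37] row [-1.98 -0.01  3.69] 0.02
time: 2.15
eef_pos: [0.5679, 0.0382, 0.0598]
eef_rot: [-0.001, -0.597, 0.802, 0.0]
wrist_force: [0.1, 1.0, -0.8]
grip_width: -0.002
grip_force: 0.0
t 2.15 pos [0.5679 0.0382 0.0598] F [ 0.15  1.01 -0.85] row [-0.03 -0.02  0.16] 0.0
```

```bash
for i in 1; do python3 -m inch '[[0,0,0.06,0],[0,0,0.12,0],[0,0,0.16,0],[0,0,0.2,0]]'; python3 -m inch '[[0,0,0.04,0],[0,0,0.06,0],[0,0,0.06,0]]';python3 -m inch '[[0,0,0.04,0],[0,0,0.06,0],[0,0,0.06,0]]'; done | grep -E 'pos|force: \['
```

```text
eef_pos: [0.5704, 0.039, 0.0551]
wrist_force: [-0.2, -0.5, 0.4]
eef_pos: [0.5698, 0.039, 0.0504]
wrist_force: [1.0, -1.5, 3.2]
eef_pos: [0.5692, 0.0392, 0.0463]
wrist_force: [1.4, -2.2, 2.8]
```

```bash
(python3 -m inch '[[0,0,0.03,0],[0,0,0.06,0],[0,0,0.06,0],[0,0,0.06,0]]';python3 -m inch '[[0,0,0.03,0],[0,0,0.05,0],[0,0,0.05,0],[0,0,0.05,0]]') | grep -E 'pos|force: \['
```

```text
eef_pos: [0.5695, 0.0391, 0.0454]
wrist_force: [-4.3, -2.5, 13.3]
eef_pos: [0.5697, 0.039, 0.0451]
wrist_force: [-10.3, -1.9, 23.0]
```

The corner dipped about 7 mm and landed with the force rising sharply. Now I'll lift and go behind the wedge.

```bash
(python3 -m inch '[[0,0,-0.3,0],[0,0,-0.7,0],[0,0,-1.3,0],[0,0,-1.5,0],[0,0,-1.5,0]]' 30
python3 -c "
from h import *
to(.5104,-.1535,.1,163.3)")
```

```text
time: 4.45
eef_pos: [0.5696, 0.0398, 0.1171]
eef_rot: [0.001, -0.598, 0.802, 0.0]
wrist_force: [0.5, -0.7, -0.3]
grip_width: 0.353
grip_force: 0.0
t 4.45 pos [0.5696 0.0398 0.1171] F [ 0.55 -0.68 -0.31] row [4.04 0.03 0.33] 0.02
```

```bash
python3 -m inch '[[4.05,0,0,0],[4.05,0,0,0],[4.05,0,0,0],[4.05,0,0,0],[4.05,0,0.6,0],[4.05,0,0.6,0]]'
python3 -c "
from h import *
to(.5104,-.1535,.005,163.3);shot('wrist','w1')"
```

```text
time: 5.05
eef_pos: [0.5076, -0.1553, 0.08]
eef_rot: [-0.003, -0.596, 0.803, 0.004]
wrist_force: [-0.5, 0.9, -1.0]
grip_width: 0.352
grip_force: 0.0
t 5.05 pos [ 0.5076 -0.1553  0.08  ] F [-0.51  0.91 -1.05] row [-0.05 -0.06  1.5 ] -0.02
```

View pics/w1.png

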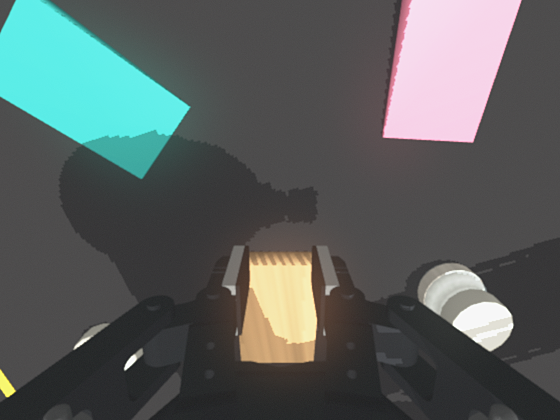

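The back edge of the wedge is at about v=253, between the fingers (u 245–315). I'll check its position before going down.

```bash
python3 - <<'E'
from h import *
P,im=world('w1'); X=np.array([.9576,-.288]);Y=np.array([.288,.9576])
for v in range(248,276,3):
    print(v,[(round(float(P[v,u,:2]@X),4),round(float(P[v,u,:2]@Y),4),round(float(P[v,u,2]),3)) for u in(256,280,306)])
e=r.sense()['eef_pos'];print(e[:2]@X,e[:2]@Y)
E
```

```text
248 [(0.5482, 0.0289, 0.001), (0.5303, 0.0289, 0.001), (0.5107, 0.029, 0.001)]
251 [(0.5482, 0.031, 0.002), (0.5303, 0.0314, 0.001), (0.5107, 0.0313, 0.002)]
254 [(0.5481, 0.0322, 0.004), (0.5303, 0.0321, 0.005), (0.511, 0.0322, 0.005)]
257 [(0.5477, 0.0312, 0.011), (0.5303, 0.0322, 0.009), (0.5114, 0.032, 0.01)]
260 [(0.5474, 0.0313, 0.015), (0.5304, 0.0316, 0.015), (0.5118, 0.032, 0.014)]
263 [(0.5472, 0.0318, 0.019), (0.5304, 0.0318, 0.019), (0.5121, 0.0326, 0.018)]
266 [(0.547, 0.0318, 0.023), (nan, nan, nan), (0.5126, 0.0317, 0.024)]
269 [(0.5471, 0.0346, 0.022), (0.5305, 0.0347, 0.022), (0.5124, 0.0347, 0.022)]
272 [(0.5472, 0.0369, 0.022), (0.5305, 0.0371, 0.022), (0.5123, 0.0377, 0.021)]
275 [(0.5473, 0.0397, 0.021), (0.5305, 0.0397, 0.022), (0.5123, 0.0398, 0.022)]
0.5319812442987698 -0.0017066722048358304
```

```bash
python3 -m inch '[[0,-0.04,0.8,0],[0,-0.04,1.3,0],[0,-0.04,1.5,0],[0,-0.04,1.5,0]]' | grep -E 'time|pos|force: \['
python3 -m inch '[[-0.2,0,0,0],[-0.4,0,0,0],[-0.6,0,0,0],[-0.8,0,0,0],[-1.0,0,0,0],[-1.2,0,0,0],[-1.4,0,0,0],[-1.4,0,0,0]]'| grep -E 'time|pos|force: \['
python3 -c "
from h import *
X=np.array([.9576,-.288]);Y=np.array([.288,.9576])
e=r.sense()['eef_pos'];print(e[:2]@X,e[:2]@Y)"
```

```text
time: 5.5
eef_pos: [0.5127, -0.1546, 0.0099]
wrist_force: [-0.7, 0.3, 1.1]
time: 6.3
eef_pos: [0.5335, -0.0871, 0.0107]
wrist_force: [0.6, 0.7, -0.6]
0.5359370438721632 0.07027800213648855
```

```bash
python3 -m inch '[[0.08,0.08,0,0],[0.08,0.08,0.12,0],[0.08,0.08,0.12,0]]' | grep -E 'time|pos|force: \['
python3 - <<'E'
from h import *
shot('wrist','w2')
P,im=world('w2'); X=np.array([.9576,-.288]);Y=np.array([.288,.9576])
for v in range(236,290,6):
    print(v,[(round(float(P[v,u,:2]@X),4),round(float(P[v,u,:2]@Y),4),round(float(P[v,u,2]),3)) for u in(270,280,300)])
e=r.sense()['eef_pos'];print(e[:2]@X,e[:2]@Y)
E
```

```text
time: 6.6
eef_pos: [0.5272, -0.0913, 0.0036]
wrist_force: [-0.1, -0.0, 0.6]
236 [(0.5363, 0.052, 0.001), (0.5314, 0.0524, 0.0), (0.5216, 0.0524, 0.0)]
242 [(0.5363, 0.055, 0.002), (0.5314, 0.0549, 0.002), (0.5216, 0.0554, 0.001)]
248 [(0.5363, 0.0582, 0.002), (0.5314, 0.0584, 0.001), (0.5216, 0.0582, 0.002)]
254 [(0.5364, 0.0616, 0.001), (0.5314, 0.0618, 0.001), (0.5215, 0.0619, 0.001)]
260 [(0.5364, 0.0651, 0.001), (0.5314, 0.0654, 0.001), (0.5215, 0.0649, 0.001)]
266 [(0.5364, 0.0678, 0.002), (0.5314, 0.0682, 0.002), (0.5214, 0.068, 0.002)]
272 [(0.5365, 0.0718, 0.001), (0.5314, 0.0718, 0.001), (0.5212, 0.0725, -0.0)]
278 [(0.5365, 0.0755, 0.001), (0.5314, 0.0754, 0.001), (0.5212, 0.0754, 0.001)]
284 [(0.5365, 0.0794, 0.0), (0.5314, 0.0787, 0.001), (0.5212, 0.0786, 0.001)]
0.531477359369291 0.06443517936942976
```

View pics/w2.png

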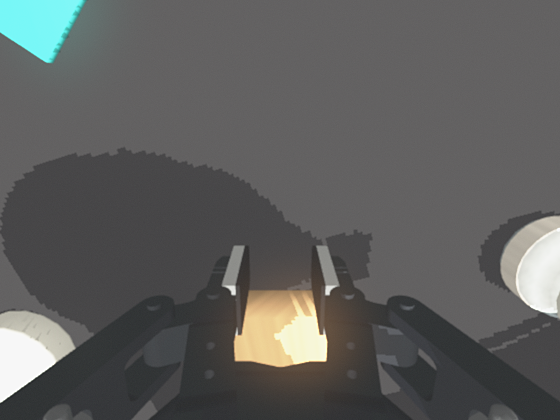

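The wedge moved straight: its back edge is now at v≈291 (Y≈0.083). I'll continue slowly until it is snug.

```bash
cat > f.py <<'E'
from h import *
s=r.sense();X=np.array([.9576,-.288]);Y=np.array([.288,.9576]);e=s['eef_pos'];f=s['wrist_force']
print(s['time'],'X %.4f Y %.4f z %.4f FX %.1f FY %.1f Fz %.1f'%(e[:2]@X,e[:2]@Y,e[2],f[:2]@X,f[:2]@Y,f[2]))
E
python3 -m inch '[[-0.1,0,0,0],[-0.2,0,0,0],[-0.3,0,0,0],[-0.4,0,0,0],[-0.4,0,0,0]]' >/dev/null; python3 f.py
python3 -m inch '[[-0.04,0,0,0],[-0.06,0,0,0],[-0.06,0,0,0]]' >/dev/null; python3 f.py
```

```text
7.15 X 0.5320 Y 0.0858 z 0.0049 FX 0.8 FY -0.4 Fz 0.3
7.45 X 0.5319 Y 0.0881 z 0.0048 FX 0.3 FY 0.5 Fz 0.2
```

```bash
for i in 1 ; do python3 -m inch '[[-0.02,0,0,0],[-0.04,0,0,0],[-0.04,0,0,0]]' >/dev/null; python3 f.py
python3 -m inch '[[-0.02,0,0,0],[-0.03,0,0,0],[-0.03,0,0,0]]' >/dev/null; python3 f.py; done
```

```text
7.75 X 0.5319 Y 0.0900 z 0.0048 FX 0.3 FY -1.6 Fz -0.3
8.05 X 0.5319 Y 0.0915 z 0.0048 FX 0.0 FY -0.9 Fz 0.1
```

```bash
python3 -m inch '[[-0.02,0,0,0],[-0.03,0,0,0],[-0.03,0,0,0]]' >/dev/null; python3 f.py
python3 -m inch '[[-0.01,0,0,0],[-0.02,0,0,0],[-0.02,0,0,0]]' >/dev/null; python3 f.py
```

```text
8.35 X 0.5319 Y 0.0931 z 0.0048 FX -0.1 FY -1.4 Fz 0.8
8.65 X 0.5319 Y 0.0940 z 0.0048 FX 0.4 FY -1.4 Fz 0.0
```

```bash
python3 -m inch '[[-0.01,0,0,0],[-0.02,0,0,0],[-0.02,0,0,0]]' >/dev/null; python3 f.py
python3 -m inch '[[-0.01,0,0,0],[-0.02,0,0,0],[-0.02,0,0,0]]' >/dev/null; python3 f.py
```

```text
8.95 X 0.5319 Y 0.0950 z 0.0048 FX -0.7 FY -1.4 Fz -0.2
9.25 X 0.5319 Y 0.0960 z 0.0048 FX 0.4 FY -0.6 Fz 0.3
```

```bash
python3 -m inch '[[-0.01,0,0,0],[-0.02,0,0,0],[-0.02,0,0,0]]' >/dev/null; python3 f.py
```

```text
9.55 X 0.5319 Y 0.0971 z 0.0048 FX 0.7 FY -0.5 Fz 0.2
```

```bash
python3 -m inch '[[-0.01,0,0,0],[-0.02,0,0,0],[-0.02,0,0,0]]' >/dev/null; python3 f.py;python3 -m inch '[[-0.01,0,0,0],[-0.02,0,0,0],[-0.02,0,0,0]]' >/dev/null; python3 f.py
```

```text
9.85 X 0.5319 Y 0.0979 z 0.0048 FX -0.4 FY -1.7 Fz -0.2
10.15 X 0.5318 Y 0.0986 z 0.0048 FX -0.7 FY -3.7 Fz 0.9
```

```bash
python3 -m inch '[[-0.01,0,0,0],[-0.02,0,0,0],[-0.02,0,0,0]]' >/dev/null; python3 f.py;python3 -m inch '[[-0.01,0,0,0],[-0.02,0,0,0],[-0.02,0,0,0]]' >/dev/null; python3 f.py
```

```text
10.45 X 0.5318 Y 0.0993 z 0.0048 FX -0.1 FY -5.1 Fz 0.3
10.75 X 0.5318 Y 0.0997 z 0.0048 FX 0.4 FY -7.3 Fz 0.9
```

```bash
python3 -m inch '[[-0.01,0,0,0],[-0.01,0,0,0]]' >/dev/null; python3 f.py
python3 -m inch '[[0.1,0,0,0],[0.4,0,0,0],[0.6,0,-0.5,0],[0.6,0,-1.5,0],[0.6,0,-2,0],[0.6,0,-2,0]]' 0 >/dev/null; python3 f.py
python3 -c "
from h import *
to(.5694,.0391,.06,163.3)"
```

```text
10.95 X 0.5317 Y 0.0999 z 0.0048 FX -0.7 FY -9.4 Fz 1.7
11.55 X 0.5344 Y 0.0718 z 0.1101 FX 0.0 FY -0.6 Fz -0.1
t 11.55 pos [ 0.5325 -0.0852  0.1101] F [-0.16 -0.61 -0.06] row [-2.59  0.01  1.01] 0.02
```

Snug at 9 N. Now I'll press the same corner again.

```bash
python3 -m inch '[[-0.9,0,0,0],[-1.8,0,0,0],[-2.59,0,0,0],[-2.59,0,0.5,0],[-2.59,0,0.9,0],[-2.59,0,0.95,0],[-2.59,0,0.95,0]]' >/dev/null; python3 f.py
python3 -c "
from h import *
to(.5694,.0391,.052,163.3); shot('wrist','w3')"
```

```text
12.25 X 0.5314 Y 0.2004 z 0.0568 FX -0.1 FY -0.2 Fz 1.1
t 12.25 pos [0.5666 0.0389 0.0568] F [-0.15 -0.18  1.13] row [-0.02 -0.05  0.1 ] 0.02
```

```bash
python3 -m inch '[[0,-0.05,0,0],[0,-0.05,0,0]]' >/dev/null; python3 f.py
python3 -m inch '[[0,0,0.02,0],[0,0,0.04,0],[0,0,0.06,0],[0,0,0.06,0],[0,0,0.06,0]]' >/dev/null; python3 f.py
python3 -m inch '[[0,0,0.02,0],[0,0,0.04,0],[0,0,0.04,0]]' >/dev/null; python3 f.py
```

```text
12.5 X 0.5350 Y 0.2011 z 0.0586 FX -0.9 FY 0.8 Fz -0.4
13.0 X 0.5341 Y 0.2009 z 0.0543 FX -0.2 FY -0.5 Fz 0.0
13.3 X 0.5341 Y 0.2009 z 0.0522 FX 0.2 FY -0.2 Fz -0.8
```

```bash
python3 -m inch '[[0,0,0.02,0],[0,0,0.04,0],[0,0,0.04,0]]' >/dev/null; python3 f.py
python3 -m inch '[[0,0,0.02,0],[0,0,0.04,0],[0,0,0.04,0]]' >/dev/null; python3 f.py
```

```text
13.6 X 0.5343 Y 0.2010 z 0.0520 FX -4.7 FY -0.4 Fz 8.4
13.9 X 0.5344 Y 0.2009 z 0.0518 FX -10.6 FY -2.0 Fz 16.8
```

```bash
python3 -m inch '[[0,0.03,0.02,0],[0,0.03,0.02,0]]' >/dev/null; python3 f.py
python3 -m inch '[[0,0,0.01,0],[0,0,0.01,0],[0,0,0.01,0],[0,0,0.01,0],[0,0,0.01,0],[0,0,0.01,0],[0,0,0.01,0],[0,0,0.01,0]]' >/dev/null; python3 f.py
```

```text
14.1 X 0.5343 Y 0.2009 z 0.0518 FX -5.4 FY -3.9 Fz 19.0
14.9 X 0.5344 Y 0.2009 z 0.0517 FX -6.5 FY -3.6 Fz 19.6
```

The corner held about 20 N for 1 s with no dip. Releasing and checking.

```bash
python3 -m inch '[[0,0,-0.3,0],[0,0,-1,0],[0,0,-2,0],[1,0,-3,0],[2,0,-3.6,0],[2,0,-3.6,0],[2,0,-3.6,0],[2,0,-3.6,0]]' >/dev/null; python3 f.py
python3 - <<'E'
from h import *
shot('wrist','w4');shot('scene','s1')
P,im=world('w4'); z=P[...,2]; top=(z>.046)&(z<.058); X=np.array([.9576,-.288]);Y=np.array([.288,.9576])
for v in (248,256):
    u=np.where(top[v,240:480])[0]+240
    for k in (u.min(),u.max()): print(v,k,P[v,k,:2]@X,P[v,k,:2]@Y,z[v,k])
f=[]
for u in range(330,450,4):
    v=np.where(top[205:300,u])[0]
    if len(v): f.append(P[205+v[0],u])
f=np.array(f);k=np.polyfit(f[:,0],f[:,1],1);print(k,np.degrees(np.arctan(k[0])))
E
```

```text
15.7 X 0.5329 Y 0.1009 z 0.2268 FX 0.2 FY 0.5 Fz -0.8
248 262 0.5524926579503774 0.1818698363787892 0.04703511412804534
248 479 0.317402978217163 0.1808012083737547 0.04912561008392835
256 307 0.503934166860262 0.18761448662124444 0.054579155218190345
256 479 0.3177739505871949 0.18877221448215512 0.052295466191542794
[-0.30155854  0.18888181] -16.781133558081674
```

View pics/w4.png

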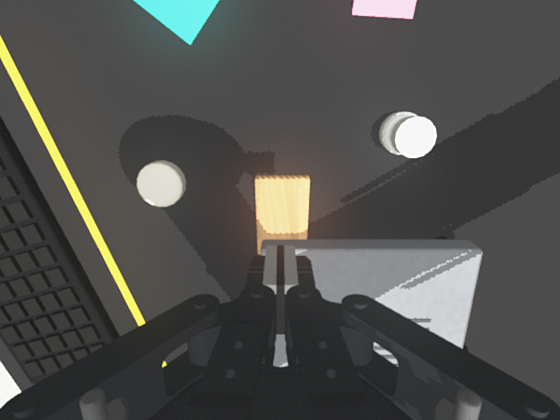

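The wedge (255–310, 176–245) runs straight under the supply's corner. The supply hasn't moved and the bystanders are untouched, so I'm handing in.

```bash
python3 -c "
from h import *
print(r.sign_off())"
```

```text
the job is handed in; nothing more can be done
None
```

The short-foot corner dipped about 7 mm on the first press; the wooden wedge is now snug under that foot (about 9 N push), the corner held about 20 N for 1 s without dipping, and the job is handed in at about 16 s with the supply still in place.

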